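# Snap the packed parts box shut

## Robot

A 7-joint arm with a two-finger parallel gripper is mounted at the origin on the work surface. World frame = base frame: x ahead of the robot, y to its left, z up, the work surface at z = 0. Lengths are in mm, angles in degrees, forces in N, time in s.
With the tool pointing down it reaches from about 400 to 900 mm from the base axis. Payload 5.6 kg.
Tool frame: the origin (TCP) lies at the very end of the fingers, on their centre line; the grasp point (between the pads) lies 19 mm behind it; z points along the fingers, y is the direction in which the jaws open and shut (so a half turn about z gives the same grasp; the last joint's range is limited). The gripper opens to 92 mm and grips with 3 to 60 N. Pads are 20 mm wide; open, the fingers measure 128 mm over their backs; the gripper's body (75 mm by 189 mm) begins 69 mm behind the grasp point.
Start: joints at [70.76, 26.786, -0.665, 91.828, 0.344, 61.387, -3.226], TCP at [187.57, -622.356, 214.592] pointing down, gripper open.
Joint ranges: [-144.91, 144.91], [-17.63, 115.5], [-89.93, 88.59], [15.96, 139.68], [-74.01, 254.01], [8.47, 105.57], [-167.45, 167.45]. Speed limits (degrees/s): [147.25, 147.25, 180, 180, 180, 180, 180].

## Interface

Orientations are given as [roll, pitch, yaw] about the fixed x, y, z axes, in that order (R = Rz(yaw) Ry(pitch) Rx(roll)).
In Python, from workcell import env gives the robot as it stands. The module is installed in compiled form; this text tells all that it offers.
- The arm moves only by the tool carry_out, never from a script. Its argument "steps" is a list of rows, each a list of 3 entries, a list of its own where there are three numbers: the shift along the tool's x, y, z in m, then the turn, a rotation vector about the tool's x, y, z in degrees, then the opening, from 0 (shut) to 1 (fully open). A call has 1 to 12 rows; each row shifts and turns the commanded pose from where the row before left it, along the tool's axes as they then stand; what a row does not reach is not made up. A row lasts 1/12 s, in which the tool goes at most 41.7 mm and 7.16 degrees, less where a joint would pass 70% of its speed; a pose out of reach is approached as far as the arm can. A call is refused whole if a number of a shift passes 0.0417 or a number of a turn 7.16, either way. A call with a gripper value outside its range is refused whole. The fingers move at their own pace and stop on an object; the grip force is fixed at half the most. Time passes only in rows, so rows that do not move let the fingers close. It gives the time, the measured TCP pose, the force and the opening at its end, in the units of the state.
- env.get_obs(): the state, without advancing time (a new reading comes with each control period).
- env.capture(name): name is "side" or "top"; returns a dict with "frame" (400x640x3 uint8, red, green, blue), "z_map" (400x640 float32, mm along the optical axis (not along the pixel's ray), 0 where there is no reading), "vertical_fov" (degrees; the focal length in pixels is half the picture's height over the tangent of half this angle, whatever the lens; pixels are square), "cx", "cy" (the principal point, pixels), "k1" (the pictures are not rectified: a ray, as slopes to the right and down, at radius r is drawn at 1 + k1 r^2 times it, then the intrinsics apply), "rvec" (rotation vector, rad) and "tvec" (3), from world to camera coordinates, as OpenCV has them. Camera axes: x right, y down, z forward; pixel columns grow to the right and rows downward; lengths in mm; the calibration is good to about 2 mm. A picture is of the moment at which its call begins.
- env.finish_job(): hands the job in, once; it reports no verdict.
The state is a dict: "time_s": time; "joint_positions": joint angles; "joint_vel": joint speeds; "tau": joint torques, N m; "eef_pos": TCP position; "ee_rot": TCP orientation; "contact_force": force on the tool from outside, world axes, zero at the start; "wrist_torque": the same for the moment, N m; "width": finger opening in mm.
Only numpy, scipy, OpenCV 4.12 (cv2) and the standard library are available. Lean on these libraries where they do the work, as an engineer would, in place of code of your own. Each camera call takes 0.05 s, during which the arm holds its last target.

## Task

The parts box with the blue lid is packed for the shelf: press down each of the three white snap tabs around its lid until all three are snapped flat and fully home. The box with the grey lid still has to be checked, so do not touch it or its tabs.

Things in the scene. Friction and masses are not known exactly. Their poses are not given: they have to be found in the camera images.
- blue_lid (a point): Centre of the top face of the blue lid, 85 mm above the table. The lid is 170 mm long (x) by 140 mm wide (y), z up, shut, on a black box fixed to the table; steel hinge knuckles and a yellow label mark its rear (+x). Three white tabs, each 44 x 36 x 6 mm, at the front (-x), left (+y) and right (-y) rims, are hinged 4 mm above the lid at their inner ends and point outwards.
- tab_front (a joint): White front tab's hinge angle, rad: 0 = fully up (outer end 24 mm above the lid), 0.40 = snapped flat, firm stop. Starts 0 to 0.12; a stiff fit: takes about 4 N near its outer end all the way and stays where it is left. In blue_lid's frame its hinge is at x -45, y 0 mm; press at (-77, 0), where its top is about 20 mm above the lid when fully up and 7 mm when flat.
- tab_left (a joint): The same for the left (+y) white tab of the blue lid: hinge at (+5, +30) mm in blue_lid's frame, press at (+5, +62) mm; same heights, angles and forces.
- tab_right (a joint): The same for the right (-y) white tab of the blue lid: hinge at (+5, -30) mm in blue_lid's frame, press at (+5, -62) mm; same heights, angles and forces.
- grey_box: The other parts box, of the same shape and size (170 x 140 x 85 mm, its white tabs standing up to about 110 mm above the table) but with a grey lid; not to be touched. Origin at the centre of its underside, x towards its rear hinge, z up. It and the blue box may swap places from run to run. Fixed to the table.
There are look-alikes about, which are no part of the job. Leave any pink or red look-alike of the part that bears blue_lid alone.

How it is judged:
By the outcome, as a careful person would: the job done as asked, in the order asked, and still so for the second after the job is handed in, with the robot touching nothing.
It also fails if it takes over 35 s, if anything falls off the work surface, if the arm or the gripper's body presses on something with over 40 N, if the wrist force passes 120 N, or if a joint passes its speed limit or range.

## Working session

There is one attempt and no reset: what is moved stays moved. The work goes in short steps, Python scripts to look and compute and a tool call to move; the robot and the scene stay as the last step left them, time stands still between calls to the robot, and variables do not carry over. Pictures are saved under pics/ and viewed, and the job is handed in when it is done.

Besides the shell and the picture viewer there is one more tool, called after "Call:" by a JSON object that holds its "name" and its "arguments", one argument or row to a line. carry_out: Moves the arm, as the interface text tells. Its arguments: {"type":"object","properties":{"steps":{"type":"array"}},"required":["steps"]}

```bash
mkdir -p pics; cat > h.py <<'E'
import numpy as np, cv2
from workcell import env
def cap(n):
    c=env.capture(n)
    h=c["frame"].shape[0]; c["f"]=h/2/np.tan(np.radians(c["vertical_fov"])/2)
    c["R"]=cv2.Rodrigues(np.array(c["rvec"],float))[0]; c["t"]=np.array(c["tvec"],float).ravel()
    c["K"]=np.array([[c["f"],0,c["cx"]],[0,c["f"],c["cy"]],[0,0,1.]]); c["d"]=np.array([c["k1"],0,0,0,0.])
    return c
def rays(c,uv):
    return cv2.undistortPoints(np.array(uv,float).reshape(-1,1,2),c["K"],c["d"]).reshape(-1,2)
def at_z(c,uv,z):
    r=rays(c,uv); d=np.c_[r,np.ones(len(r))]@c["R"]; o=-c["R"].T@c["t"]
    return o+d*((z-o[2])/d[:,2])[:,None]
def cloud(c):
    h,w=c["z_map"].shape; u,v=np.meshgrid(np.arange(w),np.arange(h))
    r=rays(c,np.c_[u.ravel(),v.ravel()]); Z=c["z_map"].ravel().astype(float)
    P=np.c_[r*Z[:,None],Z]; P=(P-c["t"])@c["R"]; P[Z<=0]=np.nan
    return P.reshape(h,w,3)
def save(im,n): cv2.imwrite(n,im[:,:,::-1])
E
python3 - <<'E'
from h import *
import pickle
for n in("top","side"):
    c=cap(n); save(c["frame"],f"pics/{n}0.png"); pickle.dump(c,open(n+".pkl","wb"))
    print(n,c["f"],c["cx"],c["cy"],c["k1"],-c["R"].T@c["t"])
print(env.get_obs())
E
```

```text
top 475.85783620558146 319.7254764936709 190.86579277186385 -0.13169710758010142 [336.0702857  -12.31468513 953.09340535]
side 492.56163573309044 320.3328490937743 199.44566105138063 0.017907502879421718 [-78.22717219 462.13185722 825.0017467 ]
{'time_s': 0.1, 'joint_positions': array([70.76096854, 26.83225857, -0.66384159, 91.87400504,  0.34453454,
       61.38588481, -3.2255936 ]), 'joint_vel': array([-0.11066702, -0.11910359,  0.07744263, -0.07562958, -0.12295216,
       -0.03909334,  0.13248859]), 'tau': array([ 5.11055769e-04, -5.21648312e+01, -1.32040243e-02, -2.44367659e+01,
       -5.68711222e-02,  1.40760199e-02,  5.94065477e-05]), 'eef_pos': array([ 187.37811078, -621.87455622,  213.73266478]), 'ee_rot': array([-1.79910116e+02,  7.62449122e-03,  1.67712919e+01]), 'contact_force': array([0.49844072, 0.45791537, 0.57053883]), 'wrist_torque': array([ 0.01630522,  0.00485786, -0.04014712]), 'width': 91.81468897550624}
```

View pics/top0.png

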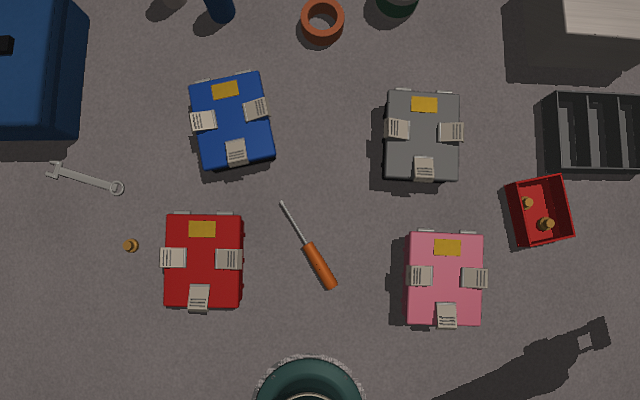

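View pics/side0.png

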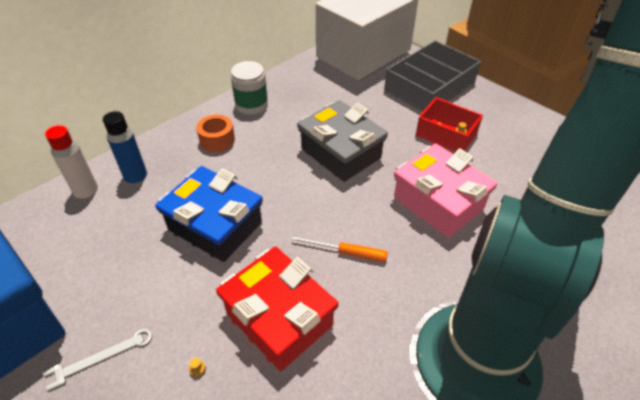

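The top view shows the blue-lid box around (231,121), turned by about 10°. The grey one is at (423,136), the red one at (203,260) and the pink one at (445,280). Next I'll fit the blue lid's pose.

```bash
cat > m.py <<'E'
from h import *
import pickle
c=pickle.load(open("top.pkl","rb")); s=pickle.load(open("side.pkl","rb"))
for n,c,box in(("top",c,(170,55,300,190)),("side",s,(140,150,275,270))):
    P=cloud(c); im=c["frame"].astype(int)
    x0,y0,x1,y1=box
    m=np.zeros(im.shape[:2],bool); m[y0:y1,x0:x1]=True
    blue=m&(im[...,2]>im[...,0]+50)&(im[...,2]>90)&(np.abs(P[...,2]-85)<12)
    lab=m&(np.abs(P[...,2]-88)<35)&((blue)|(im.min(-1)>110)|((im[...,0]>im[...,2]+60)))
    q=P[blue]; print(n,blue.sum(),"z",np.percentile(q[:,2],[5,50,95]))
    vu=np.argwhere(blue)[:,::-1]
    w=at_z(c,vu,85)[:,:2].astype(np.float32)
    hull=cv2.convexHull(w)
    print(cv2.minAreaRect(w), cv2.contourArea(hull))
    wh=m&(im.min(-1)>100)&(P[...,2]>70)&(im.max(-1)-im.min(-1)<50)
    k,l,st,ce=cv2.connectedComponentsWithStats(wh.astype(np.uint8))
    for i in range(1,k):
        if st[i,4]>60: 
            pp=P[l==i]; print(ce[i],st[i,4],np.nanmedian(pp,0).round(1),np.nanpercentile(pp[:,2],[3,97]).round(1))
    yl=m&(im[...,0]>im[...,2]+70)&(P[...,2]>60); print("label",at_z(c,np.argwhere(yl)[:,::-1],85).mean(0))
    save(cv2.resize(c["frame"][y0:y1,x0:x1],None,fx=5,fy=5,interpolation=cv2.INTER_CUBIC)[:600,:800],f"pics/{n}crop.png")
E
python3 m.py
```

```text
top 4303 z [81.81195816 84.38682632 86.89227192]
((563.4541625976562, 149.77630615234375), (166.56077575683594, 137.77056884765625), 12.608485221862793) 22762.166427045595
[253.90634441 108.70996979] 331 [579.2 106.4  97.4] [ 90.7 106.1]
[203.65577889 119.70100503] 398 [558.8 197.1  97.3] [ 90.4 105.9]
[235.84569733 148.95845697] 337 [505.1 135.9  97.6] [ 91.1 107.8]
label [620.30384794 163.44470234  85.        ]
side 3060 z [81.5144835  85.22019297 87.57903869]
((559.1340942382812, 153.8181610107422), (174.0982208251953, 143.44195556640625), 12.981217384338379) 24692.025690458366
[222.11796247 180.27345845] 373 [576.5 105.3  98.8] [ 89.1 107.2]
[234.5027027  209.83513514] 370 [490.  137.3  99.9] [ 91.5 108.4]
[187.008 211.568] 375 [554.4 206.8  98.7] [ 89.6 106.1]
label [466.33016443 167.1403411   85.        ]
```

```bash
python3 -c "
import cv2
i=cv2.imread('pics/top0.png')[60:180,175:295]
cv2.imwrite('pics/tc.png',cv2.resize(i,None,fx=5,fy=5,interpolation=cv2.INTER_CUBIC))"
```

```text
(no output)
```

View pics/tc.png

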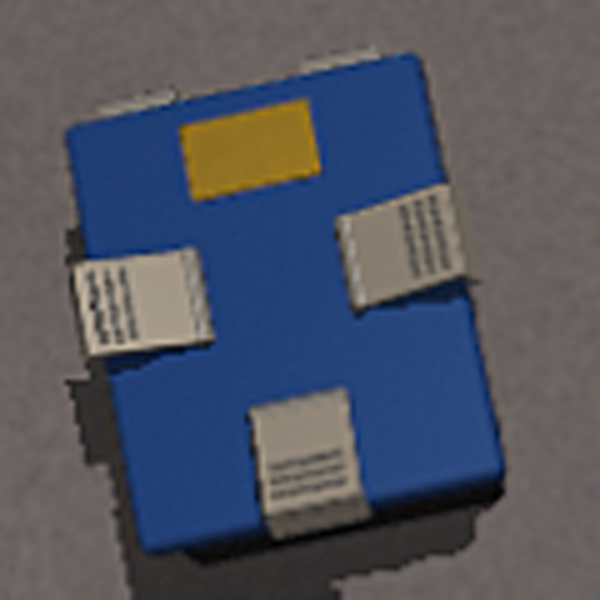

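Call:
{"name": "carry_out", "arguments": {
  "steps": [
    [[0.0,0.0,0.0],[0,0,4],0],
    [[0.032,-0.0135,0],[0,0,0],0],
    [[0.032,-0.0135,0],[0,0,0],0],
    [[0.032,-0.0135,0],[0,0,0],0],
    [[0.032,-0.0135,0],[0,0,0],0],
    [[0.032,-0.0135,0],[0,0,0],0],
    [[0.032,-0.0135,0],[0,0,0],0],
    [[0.032,-0.0135,0],[0,0,0],0],
    [[0.032,-0.0135,0],[0,0,0],0],
    [[0.032,-0.0135,0],[0,0,0],0],
    [[0.032,-0.0135,0],[0,0,0],0],
    [[0.032,-0.0135,0],[0,0,0],0]
  ]
}}

```text
time_s: 1.1
eef_pos: [499.0, -398.4, 214.2]
ee_rot: [-180.0, 0.0, 12.8]
contact_force: [0.7, 0.4, -0.4]
width: 14.1
```

Call:
{"name": "carry_out", "arguments": {
  "steps": [
    [[0.0155,-0.038,0],[0,0,0],0],
    [[0.0155,-0.038,0],[0,0,0],0],
    [[0.0155,-0.038,0],[0,0,0],0],
    [[0.0155,-0.038,0],[0,0,0],0],
    [[0.0155,-0.038,0],[0,0,0],0],
    [[0.0155,-0.038,0],[0,0,0],0],
    [[0.0155,-0.038,0],[0,0,0],0],
    [[0.0155,-0.038,0],[0,0,0],0],
    [[0.0155,-0.038,0],[0,0,0],0],
    [[0.0155,-0.038,0],[0,0,0],0],
    [[0.0155,-0.038,0],[0,0,0],0],
    [[0,0,0],[0,0,0],0]
  ]
}}

```text
time_s: 2.1
eef_pos: [571.8, 56.3, 214.6]
ee_rot: [-179.7, -0.1, 13.5]
contact_force: [0.4, 1.3, 0.2]
width: 0.5
```

Call:
{"name": "carry_out", "arguments": {
  "steps": [
    [[0.008,-0.017,0],[0,0,0],0],
    [[0.008,-0.0165,0],[0,0,0],0],
    [[0,0,0.03],[0,0,0],0],
    [[0,0,0.03],[0,0,0],0],
    [[0,0,0.026],[0,0,0],0],
    [[0,0,0],[0,0,0],0]
  ]
}}

```text
time_s: 2.6
eef_pos: [576.1, 80.8, 123.2]
ee_rot: [-180.0, 0.6, 12.8]
contact_force: [-0.8, -0.3, -0.5]
width: 0.6
```

```bash
cat > look.py <<'E'
from h import *
import sys
n=sys.argv[1]
a=cap("top")["frame"][50:190,160:320]; b=cap("side")["frame"][140:280,130:290]
save(cv2.resize(np.hstack([a,b]),None,fx=2.5,fy=2.5,interpolation=cv2.INTER_CUBIC),f"pics/{n}.png")
o=env.get_obs(); print(o["time_s"],o["eef_pos"],o["ee_rot"],o["contact_force"])
E
python3 look.py a1
```

```text
2.7 [579.577239    81.64044183 128.0853421 ] [-1.79982510e+02  1.23089279e-01  1.27710088e+01] [0.66438946 0.00886201 0.5845711 ]
```

View pics/a1.png

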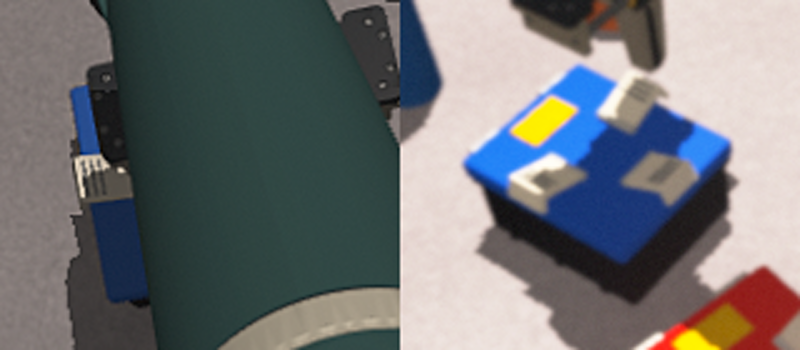

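The side view shows the shut fingers just above the right tab, at about (645,60) in the crop, about 11 mm too far out in y. I'll correct that and start pressing.

Call:
{"name": "carry_out", "arguments": {
  "steps": [
    [[0.0024,-0.0105,0],[0,0,0],0],
    [[0,0,0],[0,0,0],0],
    [[0,0,0.01],[0,0,0],0],
    [[0,0,0.01],[0,0,0],0],
    [[0,0,0.006],[0,0,0],0],
    [[0,0,0.004],[0,0,0],0],
    [[0,0,0.003],[0,0,0],0],
    [[0,0,0],[0,0,0],0]
  ]
}}

```text
time_s: 3.37
eef_pos: [580.0, 92.1, 94.9]
ee_rot: [180.0, 0.0, 12.7]
contact_force: [0.5, 0.1, 0.3]
width: 0.3
```

Call:
{"name": "carry_out", "arguments": {
  "steps": [
    [[0,0,0.002],[0,0,0],0],
    [[0,0,0.002],[0,0,0],0],
    [[0,0,0],[0,0,0],0]
  ]
}}

```text
time_s: 3.62
eef_pos: [580.1, 92.3, 92.2]
ee_rot: [180.0, 0.0, 12.8]
contact_force: [-1.6, -2.7, 7.1]
width: 0.1
```

```bash
python3 look.py a2
```

```text
3.7167 [580.13070924  92.289173    92.23844926] [1.79966190e+02 6.13617699e-03 1.27610758e+01] [-1.5018484  -2.92863319  7.7575634 ]
```

View pics/a2.png

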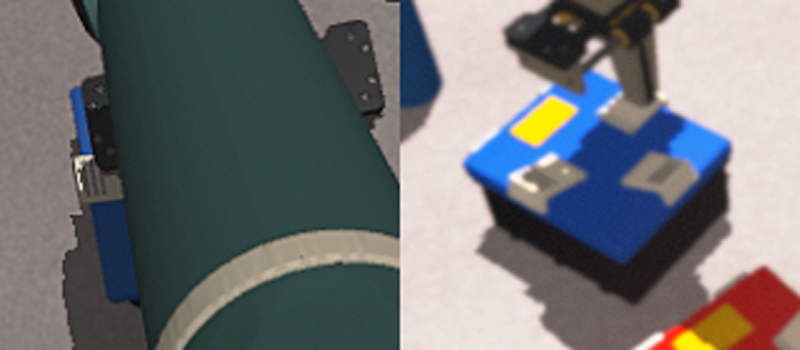

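The right tab, under the fingertips at (635,110), looks nearly flat and gives 7 N. I'll press harder to get it fully home.

Call:
{"name": "carry_out", "arguments": {
  "steps": [
    [[0,0,0.001],[0,0,0],0],
    [[0,0,0.001],[0,0,0],0],
    [[0,0,0],[0,0,0],0]
  ]
}}

```text
time_s: 3.97
eef_pos: [580.3, 92.3, 91.9]
ee_rot: [179.9, -0.0, 12.8]
contact_force: [-6.3, -3.8, 20.0]
width: 0.3
```

Call:
{"name": "carry_out", "arguments": {
  "steps": [
    [[0,0,0.001],[0,0,0],0],
    [[0,0,0],[0,0,0],0],
    [[0,0,-0.02],[0,0,0],0],
    [[0,0,-0.022],[0,0,0],0],
    [[0,-0.031,0],[0,0,0],0],
    [[0,-0.031,0],[0,0,0],0],
    [[0,-0.031,0],[0,0,0],0],
    [[0,-0.031,0],[0,0,0],0],
    [[0,0,0],[0,0,0],0],
    [[0,0,0],[0,0,0],0]
  ]
}}

```text
time_s: 4.8
eef_pos: [551.3, 216.5, 130.2]
ee_rot: [-179.9, 0.0, 13.0]
contact_force: [0.7, -0.6, 1.0]
width: 0.4
```

```bash
python3 look.py a3
```

```text
4.9 [552.51602855 212.9596128  130.09681671] [1.79974723e+02 5.01103145e-02 1.27560152e+01] [-0.52814136  0.50606415 -0.05113756]
```

View pics/a3.png

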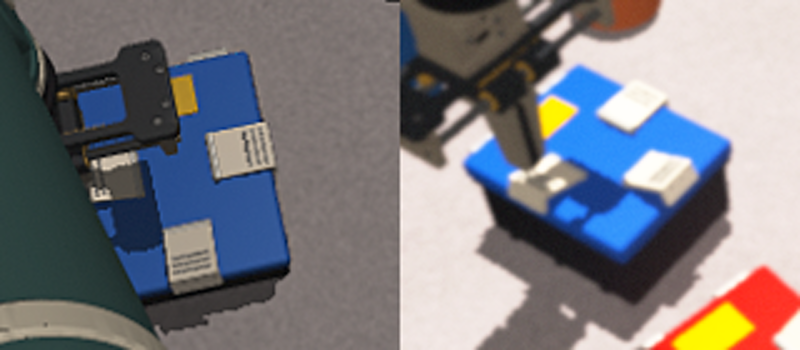

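The right tab at (635,105) is now flat. The fingers are above the left tab, and I'll press it next.

Call:
{"name": "carry_out", "arguments": {
  "steps": [
    [[0,0,0.012],[0,0,0],0],
    [[0,0,0.01],[0,0,0],0],
    [[0,0,0.006],[0,0,0],0],
    [[0,0,0.004],[0,0,0],0],
    [[0,0,0.003],[0,0,0],0],
    [[0,0,0.002],[0,0,0],0],
    [[0,0,0.002],[0,0,0],0],
    [[0,0,0],[0,0,0],0]
  ]
}}

```text
time_s: 5.57
eef_pos: [552.4, 214.0, 92.2]
ee_rot: [-180.0, 0.0, 12.8]
contact_force: [-2.4, 1.1, 7.1]
width: 0.5
```

Call:
{"name": "carry_out", "arguments": {
  "steps": [
    [[0,0,0.001],[0,0,0],0],
    [[0,0,0.001],[0,0,0],0],
    [[0,0,0],[0,0,0],0]
  ]
}}

```text
time_s: 5.82
eef_pos: [552.6, 214.1, 91.9]
ee_rot: [180.0, -0.0, 12.8]
contact_force: [-6.9, -0.3, 18.1]
width: 0.5
```

Call:
{"name": "carry_out", "arguments": {
  "steps": [
    [[0,0,0.001],[0,0,0],0],
    [[0,0,0],[0,0,0],0],
    [[0,0,-0.02],[0,0,0],0],
    [[0,0,-0.022],[0,0,0],0],
    [[-0.0205,0.0155,0],[0,0,0],0],
    [[-0.0205,0.0155,0],[0,0,0],0],
    [[-0.0205,0.0155,0],[0,0,0],0],
    [[-0.0205,0.0155,0],[0,0,0],0],
    [[0,0,0],[0,0,0],0],
    [[0,0,0],[0,0,0],0]
  ]
}}

```text
time_s: 6.65
eef_pos: [486.2, 133.2, 130.6]
ee_rot: [179.9, 0.0, 12.6]
contact_force: [-0.9, -0.2, 0.1]
width: 0.6
```

```bash
python3 look.py a4
```

```text
6.75 [487.23209882 135.18599645 130.76245221] [ 1.79999304e+02 -6.09706404e-02  1.27666699e+01] [ 0.22594613  1.07552707 -0.41674498]
```

View pics/a4.png

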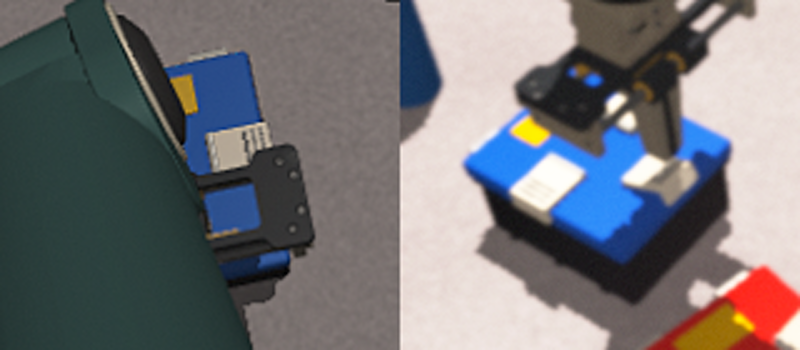

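The left tab at (550,185) is flat. The fingers are above the front tab, so that one is next.

Call:
{"name": "carry_out", "arguments": {
  "steps": [
    [[0,0,0.012],[0,0,0],0],
    [[0,0,0.01],[0,0,0],0],
    [[0,0,0.006],[0,0,0],0],
    [[0,0,0.004],[0,0,0],0],
    [[0,0,0.003],[0,0,0],0],
    [[0,0,0.002],[0,0,0],0],
    [[0,0,0.002],[0,0,0],0],
    [[0,0,0],[0,0,0],0]
  ]
}}

```text
time_s: 7.42
eef_pos: [486.4, 135.2, 92.2]
ee_rot: [180.0, 0.0, 12.8]
contact_force: [-4.8, -0.1, 7.3]
width: 0.5
```

Call:
{"name": "carry_out", "arguments": {
  "steps": [
    [[0,0,0.001],[0,0,0],0],
    [[0,0,0.001],[0,0,0],0],
    [[0,0,0],[0,0,0],0]
  ]
}}

```text
time_s: 7.67
eef_pos: [486.4, 135.2, 91.7]
ee_rot: [180.0, -0.0, 12.8]
contact_force: [-9.8, -1.7, 21.9]
width: 0.5
```

Call:
{"name": "carry_out", "arguments": {
  "steps": [
    [[0,0,0.001],[0,0,0],0],
    [[0,0,0],[0,0,0],0],
    [[0,0,-0.025],[0,0,0],0],
    [[0,0,-0.035],[0,0,0],0],
    [[0,0,-0.035],[0,0,0],0],
    [[0,0.035,0],[0,0,0],0],
    [[0,0.035,0],[0,0,0],0],
    [[0,0.035,0],[0,0,0],0],
    [[0,0.035,0],[0,0,0],0],
    [[0,0.035,0],[0,0,0],0],
    [[0,0.035,0],[0,0,0],0],
    [[0,0.035,0],[0,0,0],0]
  ]
}}

```text
time_s: 8.67
eef_pos: [541.6, -106.2, 183.9]
ee_rot: [179.9, -0.1, 12.8]
contact_force: [0.9, 0.1, -0.0]
width: 0.6
```

Call:
{"name": "carry_out", "arguments": {
  "steps": [
    [[0.01,0.035,0],[0,0,0],0],
    [[0.01,0.035,0],[0,0,0],0],
    [[0,0,0],[0,0,0],0],
    [[0,0,0],[0,0,0],0]
  ]
}}

```text
time_s: 9.0
eef_pos: [576.3, -170.6, 183.2]
ee_rot: [179.9, -0.0, 12.5]
contact_force: [0.2, 0.7, -0.1]
width: 0.2
```

```bash
python3 look.py a5; python3 - <<'E'
from h import *
import pickle
C=np.array([561.5,151.8,85]); a=np.radians(12.7); R=np.array([[np.cos(a),-np.sin(a),0],[np.sin(a),np.cos(a),0],[0,0,1]])
for n in("top","side"):
    new=cap(n); old=pickle.load(open(n+".pkl","rb"))
    save(new["frame"],f"pics/{n}_end.png")
    for tag,c in(("old",old),("new",new)):
        P=(cloud(c)-C)@R; im=c["frame"].astype(int)
        w=(im.min(-1)>80)&(im.max(-1)-im.min(-1)<60)&(P[...,2]>2)&(P[...,2]<35)
        for t,(x,y) in dict(front=(-77,0),left=(5,62),right=(5,-62)).items():
            m=w&(abs(P[...,0]-x)<7)&(abs(P[...,1]-y)<7); print(n,tag,t,m.sum(),np.median(P[m][:,2]).round(1) if m.any() else None)
E
```

```text
9.1 [ 575.65413224 -166.97786879  183.3390241 ] [-1.79974422e+02 -1.68197502e-02  1.28177298e+01] [ 0.32960025  0.01905625 -0.25550847]
top old front 52 20.4
top old left 49 18.7
top old right 42 16.9
top new front 54 6.4
top new left 49 6.6
top new right 53 6.3
side old front 30 21.2
side old left 31 19.1
side old right 38 19.3
side new front 38 7.9
side new left 39 7.7
side new right 33 8.5
```

View pics/a5.png

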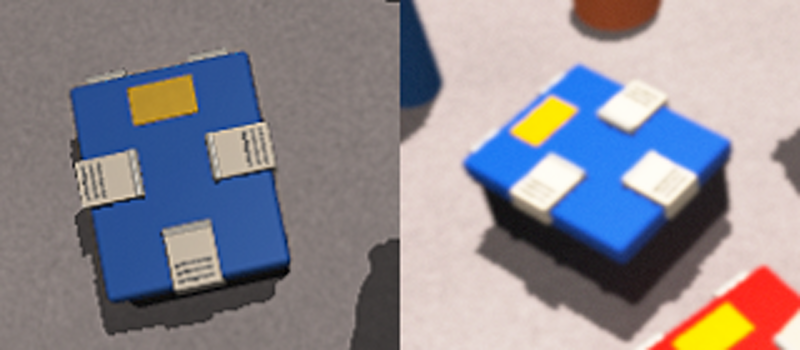

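View pics/top_end.png

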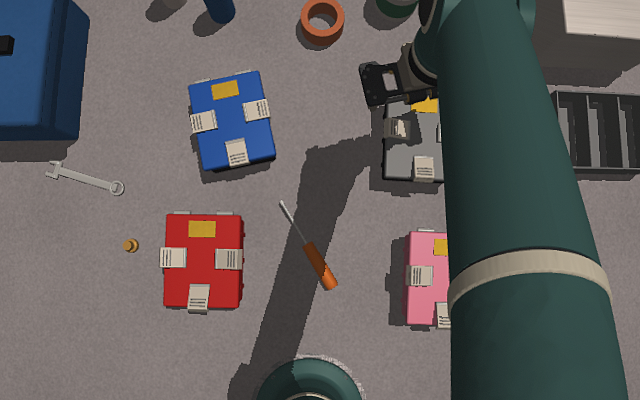

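All three tabs look flat and measure about 7 mm above the lid. The arm is clear: it stands about 70 mm above the grey box and feels no force. I'm handing the job in.

```bash
python3 -c "
from workcell import env
print(env.finish_job()); o=env.get_obs(); print(o['time_s'],o['contact_force'])"
```

```text
the job is handed in; nothing more can be done
None
the job is handed in; nothing more can be done
```

All three white tabs on the blue-lid box (right, left and front, in that order) are pressed flat. I pressed each one with the shut fingertips until it stopped moving and the upward force had risen to about 18–22 N, then pushed 1 mm further. I handed the job in at about 9 s, well inside the 35 s limit.

- **Tab heights:** before pressing, the tab tops at the press points were about 17–21 mm above the lid. In the last pictures they measure 6.3–6.6 mm from the top camera and 7.7–8.5 mm from the side camera, against 7 mm when flat. The 1–2 mm difference between cameras is within calibration error.
- **Other boxes:** the arm never went down near the grey, red or pink boxes. It came to rest with the fingertips at 183 mm, about 70 mm above the grey box's tabs, with no force on the tool.
- **Not checked:** the state could not be read after handing in, so I have no reading from the final second. In the last top picture the arm also hid parts of the grey and pink boxes.

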